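Weigh the basket of edger clamp cups before its ultrasonic bath

TASK

Take the dipping basket with the blue grip and the three brass clamp cups in it, and hang it by its loop on the hook of the dial scale. Keep hold while you let it down slowly, until the scale has taken its weight; then let go gently and leave it hanging free and still, so that the pointer has settled and can be read. Do not spill the cups, bang into the scale or disturb the empty grey-gripped basket and the other things on the bench.

Things in the scene. Friction and masses are not known exactly. Their poses are not given: they have to be found in the camera images.
- basket: The load: loose steel mesh basket, 80 (its x) by 110 (y) by 50 mm tall, walls and floor 3 mm. Origin: centre of its underside; z up. Two bail wires lean together from the middles of its short sides (y +-53) to an upright BLUE grip over the middle; above that is the hanging loop, top at 190 mm. Basket 0.2 to 0.34 kg, with its cups 0.43 to 0.57 kg. Its +x and -x sides are alike.
- grip (a point): Centre of the basket's upright round blue grip, 128 mm above the basket's underside: 16 mm thick, 40 mm tall. Axes as the basket's. The loop stands right above it, so the fingers come from its +x or -x side with the tool tilted, closing along y, or up to some 25 degrees askew, the grip being round.
- loop (a point): Underside of the hanging loop's top wire, 185.5 mm above the basket's underside, 57.5 mm above point grip; it rests on the hook here. Loop of 5 mm wire in the basket's yz plane, inside 29 mm wide and 37 mm high (down to the top of the grip), the top wire rising to a blunt peak in the middle. Axes as the basket's.
- cup0: Loose brass clamp cup in the basket, stepped cylinder 26 mm across and 21 mm tall, 75 g. Origin: centre of its underside.
- cup1: Second cup, alike, in the basket.
- cup2: Third cup, alike, in the basket.
- scale: Fixed stand of the hanging scale. Origin: underside of its base, straight below the hook; z up. Base x -70 to +180, y +-75, 12 mm thick; column 22 mm thick at x +135, 557 mm tall, beam on top. Blue round case 150 mm across, 50 mm deep in x, its axis 430 mm up along x; a sleeve under it ends 345 mm up. White dial with a red pointer on both faces.
- hook_saddle (a point): Bottom of the hook's bow, on top of its 6 mm wire, where a loop rests; 270 mm above the bench unloaded. Axes as the scale's: the hook lies in xz and opens to -x. Tip 15 mm out at -x, rising 13 mm above this point; the back bulges to +16 mm and joins the shank (x 0) 43 mm up. Bring the loop's top wire from -x over the tip, underside 14 to 30 mm above this point, to x 0, then down.
- scale_hook (a joint): How far the hook is drawn down against its spring, m: 0 unloaded, stop at 0.042. 250 N/m, lightly damped: 39 mm, or 300 degrees of pointer, per kg, clockwise on either dial from straight up. A long mark each 100 g, red from 900 g. The loaded basket draws it 17 to 23 mm.
- empty_basket: Bystander: the same basket with a GREY grip, empty, loose. Origin and sizes as the basket's.
- pliers: Bystander: pliers with blue handles, lying, 130 mm long, 12 mm high, near the robot.
- screwdriver: Bystander: red-handled screwdriver, lying, 150 mm long, near the robot.
- bottle: Bystander: white bottle 150 mm tall, 56 mm across, standing on the left, nearer the robot than the job tray.
- jar: Bystander: glass jar 65 mm tall, 60 mm across, standing on the right, nearer the robot.
- spectacles: Bystander: black spectacles in the yellow job tray (260 x 180 x 45 mm, fixed) on the left.

How it is judged:
By the outcome, as a careful person would: the job done as asked, in the order asked, and still so for the second after the job is handed in, with the robot touching nothing.
It also fails if it takes over 61 s, if anything falls off the work surface, if the arm or the gripper's body presses on something with over 40 N, if the wrist force passes 120 N, or if a joint passes its speed limit or range.

ROBOT

A 6-joint arm with a two-finger parallel gripper is mounted at the origin on the work surface. World frame = base frame: x ahead of the robot, y to its left, z up, the work surface at z = 0. Lengths are in m, angles in rad, forces in N, time in s.
With the tool pointing down it reaches from about 0.35 to 0.775 m from the base axis. Payload 7.3 kg.
Tool frame: the origin (TCP) lies at the very end of the fingers, on their centre line; the grasp point (between the pads) lies 19 mm behind it (arm.grip_depth is the distance from the TCP to the grasp point, in m); z points along the fingers, y is the line along which they close (so a half turn about z gives the same grasp; the last joint's range is limited). The gripper opens to 92 mm and grips with 3 to 60 N. Pads are 19 mm wide; open, the fingers measure 130 mm over their backs; the gripper's body (75 mm by 190 mm) begins 47 mm behind the grasp point.
Start: joints at [1.012, 0.342, 1.524, -0, 1.275, -0.146], TCP at [0.211, 0.481, 0.227] pointing down, gripper open.
Joint ranges: [-2.53, 2.53], [-0.77, 2.02], [0.04, 2.7], [-1, 4.14], [0.28, 2.66], [-3.11, 3.11]. Speed limits (rad/s): [2.57, 2.57, 3.14, 3.14, 3.14, 3.14].

INTERFACE

Orientations are given as a unit quaternion [w, x, y, z].
In Python, from bench import arm gives the robot as it stands.
- The arm moves only by the tool play_rows, never from a script. Its argument "motion" is text: rows parted by semicolons, each of 6 numbers parted by spaces: the shift along the tool's x, y, z scaled (see below), then the turn, a rotation vector about the tool's x, y, z scaled (see below). A call has 1 to 10 rows; each row is the pose to reach, as a shift and turn from the pose commanded when the call began, along the tool's axes at that moment; what a row does not reach only later rows make up. The controller multiplies each number of a shift by 0.3 m and each number of a turn by 90 degrees. A row lasts 1/12 s, in which the tool goes at most 41.7 mm and 7.16 degrees, less where a joint would pass 70% of its speed; a pose out of reach is approached as far as the arm can. A call with a number of a shift or a turn outside -1 to 1 is refused whole. A call with a gripper value outside its range is refused whole. "gripper" is the closure, from 0 (fully open) to 1 (shut), set as the call begins (left out, the last holds). The fingers move at their own pace and stop on an object; "squeeze" is the grip in N (left out, the last holds). Time passes only in rows, so rows that repeat a pose let the fingers close. It gives the time, the measured TCP pose, the force, the opening and the grip force at its end, in the units of the state.
- arm.read_state(): the state, without advancing time (a new reading comes with each control period).
- arm.capture(name): name is "scene" or "top" or "wrist"; returns a dict with "color" (420x560x3 uint8, red, green, blue), "fovy" (degrees; the focal length in pixels is half the picture's height over the tangent of half this angle, whatever the lens; pixels are square), "cx", "cy" (the principal point, pixels), "rvec" (rotation vector, rad) and "tvec" (3), from world to camera coordinates, as OpenCV has them. Camera axes: x right, y down, z forward; pixel columns grow to the right and rows downward; lengths in m; the calibration is good to about 2 mm. A picture is of the moment at which its call begins. There is no depth.
- arm.hand_in(): hands the job in; it is judged then, once.
Trained networks look in the newest picture that a camera, given by its name, has taken for a name from the list of things; names that differ only in an ending like _2 or _b are one class to them, and where a whole thing is asked for, a point or a joint stands for the part that bears it (a point fixed in the world has none). Each returns a list of dicts, best first, with "conf" (0 to 1); they miss things now and then, are a little off and sometimes report something else, mostly with a low value. They report only what shows in the picture. A call takes as long as a camera call.
- arm.masks_of(camera, label): "region" (420x560 bool, what is visible of it) and "bbox" ([centre column, centre row, width, height] in pixels, round what is visible of it).
The state is a dict: "time_s": time; "joint_pos": joint angles; "joint_vel": joint speeds; "effort": joint torques, N m; "ee_pos": TCP position; "tcp_rot": TCP orientation; "force": force on the tool from outside, world axes, zero at the start; "ft_torque": the same for the moment, N m; "gripper_width": opening from 0.0 (shut) to 1.0 (fully open); "gripper_force": force on a finger pad.
Only numpy, scipy, OpenCV 4.12 (cv2) and the standard library are available. Lean on these libraries where they do the work, as an engineer would, in place of code of your own. Each camera call takes 0.05 s, during which the arm holds its last target. There are 200 camera calls.

## Working session

There is one attempt and no reset: what is moved stays moved. The work goes in short steps, Python scripts to look and compute and a tool call to move; the robot and the scene stay as the last step left them, time stands still between calls to the robot, and variables do not carry over. Pictures are saved under pics/ and viewed, at most 10 in all, crops included, and the job is handed in when it is done.

Besides the shell and the picture viewer there is one more tool, called after "Call:" in YAML: its name, and indented under it one key for each argument. play_rows: Moves the arm, as the interface text tells. Its arguments: {"type":"object","properties":{"motion":{"type":"string"},"gripper":{"type":"number"},"squeeze":{"type":"number"}},"required":["motion"]}

```bash
mkdir -p pics; cat > h.py <<'E'
import numpy as np, cv2
from scipy.spatial.transform import Rotation as R
from bench import arm
def cam(n):
    c=arm.capture(n); c['f']=c['color'].shape[0]/2/np.tan(np.radians(c['fovy'])/2)
    c['R']=R.from_rotvec(np.array(c['rvec']).ravel()).as_matrix(); c['t']=np.array(c['tvec']).ravel(); return c
def save(c,name): cv2.imwrite('pics/'+name,c['color'][:,:,::-1])
def ray(c,u,v):
    d=c['R'].T@np.array([(u-c['cx'])/c['f'],(v-c['cy'])/c['f'],1]); return -c['R'].T@c['t'],d/np.linalg.norm(d)
def atz(c,u,v,z):
    o,d=ray(c,u,v); return o+d*(z-o[2])/d[2]
def proj(c,p):
    q=c['R']@np.array(p)+c['t']; return q[:2]/q[2]*c['f']+[c['cx'],c['cy']]
def tri(rs):
    A=0;b=0
    for o,d in rs:
        P=np.eye(3)-np.outer(d,d);A=A+P;b=b+P@o
    x=np.linalg.solve(A,b); return x,[np.linalg.norm((np.eye(3)-np.outer(d,d))@(x-o)) for o,d in rs]
E
python3 - <<'E'
from h import *
for n in ['scene','top']:
    c=cam(n); save(c,n+'0.png'); print(n,c['f'],-c['R'].T@c['t'],c['R'][2])
    for l in ['basket','grip','loop','empty_basket','scale','scale_hook','hook_saddle','cup0']:
        print(l,[(round(m['conf'],2),np.round(m['bbox'],1).tolist()) for m in arm.masks_of(n,l)[:3]])
print(arm.read_state())
E
```

```text
scene 536.2056742818405 [1.02471165 0.84100512 1.2515931 ] [-0.34484712 -0.55237805 -0.7589196 ]
basket [(0.77, [287.2, 306.7, 48.4, 60.6])]
grip [(0.66, [287.6, 310.6, 50.3, 53.4])]
loop [(0.91, [288.4, 308.6, 51.1, 58.3]), (0.41, [194.2, 99.3, 8.3, 21.0])]
empty_basket [(0.67, [223.8, 243.6, 34.6, 55.9])]
scale [(0.87, [173.9, 109.7, 111.7, 195.0]), (0.73, [239.4, 125.6, 13.1, 30.0])]
scale_hook [(0.53, [192.5, 99.7, 11.4, 20.1]), (0.2, [284.4, 317.6, 10.4, 7.8])]
hook_saddle []
cup0 [(0.46, [285.0, 314.4, 10.4, 9.8]), (0.44, [293.2, 323.3, 10.4, 7.4]), (0.4, [280.9, 302.8, 13.3, 14.6])]
top 402.8394275443774 [0.37120221 0.07903031 1.42307011] [ 0.11261937 -0.00899579 -0.99359748]
basket [(0.8, [224.5, 178.6, 37.0, 25.1]), (0.59, [224.9, 178.6, 6.1, 9.8])]
grip [(0.74, [221.9, 177.4, 27.4, 24.4])]
loop [(0.91, [223.4, 181.9, 31.7, 23.6]), (0.25, [214.4, 182.7, 9.0, 1.7])]
empty_basket [(0.65, [301.4, 165.4, 36.1, 29.0]), (0.46, [225.1, 178.2, 5.4, 8.0])]
scale [(0.61, [413.8, 149.1, 97.4, 125.7])]
scale_hook []
hook_saddle []
cup0 [(0.41, [214.6, 182.6, 6.9, 5.1])]
{'time_s': 0.9, 'joint_pos': array([ 1.01197938e+00,  3.41968620e-01,  1.52413249e+00, -1.71591174e-05,
        1.27541474e+00, -1.46011218e-01]), 'joint_vel': array([-0.00111726,  0.00067307, -0.00144081,  0.00035308,  0.00153934,
       -0.00051206]), 'effort': array([-8.66827293e-06, -4.31126475e+01, -2.44472212e+01,  7.19226524e-02,
        4.84788325e-02,  8.06729787e-06]), 'ee_pos': array([0.21060888, 0.48090231, 0.22674544]), 'tcp_rot': array([2.09580436e-05, 2.04938002e-01, 9.78774956e-01, 3.32071339e-05]), 'force': array([-0.19542648,  0.46239223,  0.32751115]), 'ft_torque': array([0.04165656, 0.00303279, 0.00394459]), 'gripper_force': 0.0, 'gripper_width': 1.0017953880478283}
```

```bash
python3 - <<'E'
import cv2
a=cv2.imread('pics/scene0.png');b=cv2.imread('pics/top0.png')
cv2.imwrite('pics/s1.png',cv2.resize(a[0:360,100:360],None,fx=2.2,fy=1.66) if 0 else cv2.resize(a[10:350,90:390],None,fx=1.76,fy=1.76))
cv2.imwrite('pics/t1.png',cv2.resize(b[70:270,190:480],None,fx=2.7,fy=2.7))
E
```

```text
(no output)
```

View pics/s1.png

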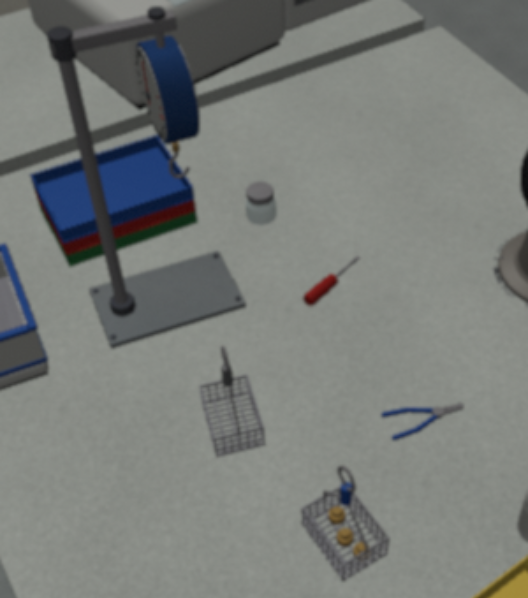

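View pics/t1.png

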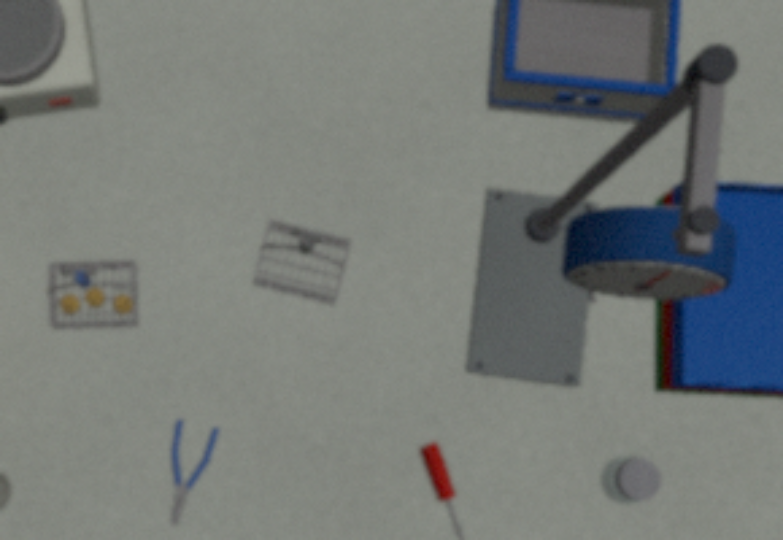

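```bash
cat > m.py <<'E'
from h import *
from scipy.optimize import least_squares
S=cam('scene');T=cam('top')
def blue(c,u0,u1,v0,v1):
    im=c['color'][v0:v1,u0:u1].astype(int); m=(im[...,2]>im[...,0]+25)&(im[...,2]>im[...,1]+15)
    v,u=np.nonzero(m); return u.mean()+u0+0,v.mean()+v0,len(u)
bs=blue(S,262,312,270,330);bt=blue(T,205,245,160,200);print(bs,bt)
g,res=tri([ray(S,*bs[:2]),ray(T,*bt[:2])]);print('grip',g,res)
# base corners (scale frame): observed
obsT={(-70,75):(468,371),(-70,-75):(577,384),(180,75):(487,188)}
obsS={(-70,75):(243,304),(-70,-75):(216,254),(180,75):(113,344),(180,-75):(92,290)}
def tow(p,q,z=0.012): x,y,a=p;return [x+np.cos(a)*q[0]/1e3-np.sin(a)*q[1]/1e3,y+np.sin(a)*q[0]/1e3+np.cos(a)*q[1]/1e3,z]
def f(p):
    r=[]
    for k,o in obsT.items(): r+=list(proj(T,tow(p,k))-(np.array(o)/2.7+[190,70]))
    for k,o in obsS.items(): r+=list(proj(S,tow(p,k))-(np.array(o)/1.76+[90,10]))
    return r
s=least_squares(f,[0.5,-0.2,0],loss='soft_l1');print('scale',s.x,np.round(s.fun,1))
print('saddle in scene',proj(S,[s.x[0],s.x[1],.27]),'in top',proj(T,[s.x[0],s.x[1],.27]))
for k,c in(('scene',S),('top',T)):
  for l in('basket','empty_basket'):
    m=arm.masks_of(k,l)[0]['region']; v,u=np.nonzero(m)
    r=cv2.minAreaRect(np.c_[u,v].astype(np.float32));b=cv2.boxPoints(r)
    print(k,l,np.round([atz(c,*q,.05)[:2] for q in b],3).tolist())
  for l in ['bottle','jar']:
    m=arm.masks_of(k,l)
    if m: print(k,l,atz(c,*m[0]['bbox'][:2],.06).round(3))
E
python3 m.py
```

```text
(np.float64(285.9655172413793), np.float64(289.6034482758621), 58) (np.float64(219.8125), np.float64(172.625), 16)
grip [0.63914239 0.27214026 0.13371522] [np.float64(0.0001251519288160355), np.float64(0.0001251519288157964)]
scale [ 0.59920769 -0.29760209 -0.1294837 ] [-1.1  0.   0.7  0.7 -0.8 -0.5  1.5 -0.5  0.7 -2.3 -1.9  1.3 -2.8 -0.8]
saddle in scene [191.57571105 109.81526647] in top [408.40308963 176.61246833]
scene basket [[0.69, 0.202], [0.588, 0.187], [0.591, 0.339], [0.687, 0.349]]
scene empty_basket [[0.69, -0.126], [0.603, -0.109], [0.665, 0.093], [0.743, 0.074]]
scene bottle [0.384 0.403 0.06 ]
scene jar [ 0.407 -0.388  0.06 ]
top basket [[0.68, 0.326], [0.68, 0.215], [0.592, 0.214], [0.592, 0.324]]
top empty_basket [[0.65, 0.064], [0.734, 0.043], [0.708, -0.058], [0.625, -0.036]]
top bottle [0.383 0.406 0.06 ]
top jar [ 0.398 -0.41   0.06 ]
```

```bash
cat > p.py <<'E'
from h import *
import sys
def rot(yaw,tilt):
    y,t=np.radians([yaw,tilt]); h=np.array([np.cos(y),np.sin(y),0]);k=np.array([0,0,1.])
    z=h*np.sin(t)-k*np.cos(t); Y=np.array([-h[1],h[0],0]); return np.c_[np.cross(Y,z),Y,z]
def plan(gp,yaw,tilt):  # grasp-point target -> last row, in units
    s=arm.read_state(); w=s['tcp_rot']; R0=R.from_quat([*w[1:],w[0]]).as_matrix(); R1=rot(yaw,tilt)
    p=np.array(gp)+R1[:,2]*.019; d=R0.T@(p-s['ee_pos'])/.3; r=R.from_matrix(R0.T@R1).as_rotvec()/(np.pi/2)
    n=max(np.linalg.norm(d)*.3/.0417,np.linalg.norm(r)*90/7.16)
    print('t',s['time_s'].__round__(2),'ROW',' '.join(f'{v:.3f}' for v in [*d,*r]),'min rows',round(n,1))
    print('now grasp pt',(s['ee_pos']-R0[:,2]*.019).round(4),'z',R0[:,2].round(3),'F',s['force'].round(2),'j',s['joint_pos'].round(2),'g',round(s['gripper_width'],3),round(s['gripper_force'],1))
if __name__=='__main__': a=list(map(float,sys.argv[1:]));plan(a[:3],a[3],a[4])
E
python3 p.py .40 .27 .32 8 40
```

```text
t 1.4 ROW -0.895 -0.369 -0.262 -0.123 -0.433 -0.337 min rows 7.2
now grasp pt [0.2106 0.4809 0.2458] z [ 0.  0. -1.] F [ 0.02 -0.25  0.41] j [ 1.01  0.34  1.52  0.    1.28 -0.15] g 1.002 0.0
```

Call:
play_rows:
  motion: "-0.09 -0.04 -0.05 -0.012 -0.043 -0.034; -0.22 -0.09 -0.1 -0.03 -0.1 -0.08; -0.33 -0.14 -0.15 -0.045 -0.16 -0.12; -0.44 -0.18 -0.18 -0.06 -0.21 -0.17; -0.55 -0.23 -0.21 -0.075 -0.26 -0.21; -0.66 -0.27 -0.24 -0.09 -0.32 -0.25; -0.76 -0.31 -0.26 -0.1 -0.37 -0.29; -0.84 -0.35 -0.26 -0.115 -0.41 -0.32; -0.88 -0.365 -0.26 -0.12 -0.43 -0.335; -0.895 -0.37 -0.26 -0.123 -0.433 -0.337"
  gripper: 0

```text
time_s: 2.23
ee_pos: [0.4118, 0.2695, 0.3042]
tcp_rot: [0.342, -0.065, 0.937, 0.023]
force: [-0.7, 0.9, -0.6]
gripper_width: 0.999
gripper_force: 0.0
```

```bash
python3 p.py .47 .26 .24 8 60
```

```text
t 2.23 ROW -0.027 -0.058 0.344 -0.001 -0.222 -0.000 min rows 2.8
now grasp pt [0.3997 0.2678 0.3188] z [ 0.637  0.088 -0.766] F [-0.65  0.87 -0.59] j [ 0.62 -0.05  1.99 -0.53  0.63 -0.75] g 0.999 0.0
```

```bash
python3 - <<'E'
from h import *
import itertools,json
s=arm.read_state(); w=s['tcp_rot']
D=[([1.01197938e+00,3.41968620e-01,1.52413249e+00,-1.7e-05,1.27541474,-.146011218],[.21060888,.48090231,.22674544],R.from_quat([.204938002,.978774956,3.332e-05,2.0958e-05])),
(s['joint_pos'].tolist(),s['ee_pos'].tolist(),R.from_quat([*w[1:],w[0]]))]
print(D[1][0],D[1][1],w)
for s4,s5,s6 in itertools.product((1,-1),repeat=3):
    C=[]
    for q,p,r in D:
        M=R.from_euler('Z',q[0])*R.from_euler('Y',q[1]+q[2])*R.from_euler('Z',s4*q[3])*R.from_euler('Y',s5*q[4])*R.from_euler('Z',s6*q[5])
        C.append((M.inv()*r))
    print(s4,s5,s6,[c.as_rotvec().round(3) for c in C])
E
```

```text
[0.6152887225696199, -0.05330386764371928, 1.994084193306579, -0.5277203857346585, 0.6274123015357188, -0.7536205032536308] [0.411842103335536, 0.26950812831402166, 0.30424074598674117] [ 0.34154125 -0.06509824  0.93731686  0.0234285 ]
1 1 1 [array([-0.   , -0.   ,  1.571]), array([-0.   , -0.   ,  1.571])]
1 1 -1 [array([-0.   , -0.   ,  1.279]), array([-0.   , -0.   ,  0.064])]
1 -1 1 [array([1.591, 2.139, 0.574]), array([0.044, 1.376, 1.342])]
1 -1 -1 [array([1.858, 1.858, 0.477]), array([0.887, 0.887, 0.055])]
-1 1 1 [array([ 0.   , -0.   ,  1.571]), array([ 0.612, -0.019,  0.668])]
-1 1 -1 [array([ 0.   , -0.   ,  1.279]), array([ 0.436, -0.436, -0.793])]
-1 -1 1 [array([1.591, 2.139, 0.574]), array([0.034, 1.068, 0.292])]
-1 -1 -1 [array([1.858, 1.858, 0.477]), array([ 0.794,  0.794, -1.065])]
```

Call:
play_rows:
  motion: "0 0 0.1 0 -0.05 0.05; -0.1 0 0.2 0 -0.05 0.1; -0.2 0 0.3 0 0 0.15; -0.2 0 0.35 0 0 0.15; -0.2 0 0.35 0 0 0.15"

```text
time_s: 2.65
ee_pos: [0.5289, 0.2881, 0.261]
tcp_rot: [0.335, 0.047, 0.939, 0.064]
force: [-1.3, -0.7, -0.9]
gripper_width: 0.997
gripper_force: 0.0
```

```bash
cat > kin.py <<'E'
from h import *
import json,os
from scipy.optimize import least_squares
D=[([1.01197938e+00,3.41968620e-01,1.52413249e+00,-1.7e-05,1.27541474,-.146011218],[.21060888,.48090231,.22674544]),
([0.6152887225696199,-0.05330386764371928,1.994084193306579,-0.5277203857346585,0.6274123015357188,-0.7536205032536308],[0.411842103335536,0.26950812831402166,0.30424074598674117])]
if os.path.exists('d.json'): D+=json.load(open('d.json'))
def fk(q,k):
    h,L1,e,L2,wx,wy,Lt=k
    A=R.from_euler('Z',q[0]);B=A*R.from_euler('Y',q[1]);C=A*R.from_euler('Y',q[1]+q[2]);E=C*R.from_euler('Z',q[3]);F=E*R.from_euler('Y',q[4])
    p0=np.array([0,0,h]);p1=p0+B.apply([0,0,L1]);p2=p1+C.apply([e,0,L2]);p3=p2+F.apply([wx,wy,0]);p4=p3+F.apply([0,0,Lt])
    return p4,(F*R.from_euler('Z',q[5]+np.pi/2)),[p1,p2,p3,p4]
def fit():
    s=least_squares(lambda k:np.concatenate([fk(q,k)[0]-np.array(p) for q,p in D]+[.002*(k-k0)]),k0)
    return s.x,s.fun
k0=np.array([.267,.29,.0,.35,0,.076,.25])
if __name__=='__main__':
    s=arm.read_state();D.append((s['joint_pos'].tolist(),s['ee_pos'].tolist()));json.dump(D[2:],open('d.json','w'))
    x,f=fit();print(x.round(4));print((f*1e3).round(2),s['joint_pos'].round(2),s['ee_pos'])
E
python3 kin.py
```

```text
[ 0.2182  0.5015  0.02    0.3276 -0.0438  0.0757  0.3482]
[ 0.7  -0.25  1.15  1.05 -1.78 -5.27 -0.65  1.99  4.12 -0.1   0.42  0.04
 -0.04 -0.09 -0.    0.2 ] [ 0.49  0.19  1.86 -0.49  0.48 -0.61] [0.52887523 0.28806036 0.26101917]
```

```bash
sed -i 's/h,L1,e,L2,wx,wy,Lt=k/h,L1,e,L2,wx,wy,Lt,a1,e1=k/; s/p0=np.array(\[0,0,h\])/p0=A.apply([a1,0,h])/; s/B.apply(\[0,0,L1\])/B.apply([e1,0,L1])/; s/,.25\])/,.25,0,0])/; s/.002\*(k/.0003*(k/' kin.py; python3 - <<'E'
from kin import *
x,f=fit();print(x.round(4));print((f*1e3).round(2))
k0[-2]=.0
for n in range(9):
    g=lambda k:np.concatenate([fk(q,k)[0]-np.array(p) for q,p in D])
s=least_squares(lambda k:g(np.r_[k[:4],0,k[4:7],0,0]) if 0 else g(np.array([k[0],k[1],k[2],k[3],0,k[4],k[5],k[6],0])),[.267,.29,0,.35,.076,.25,0]);print(s.x.round(4),(s.fun*1e3).round(2))
E
```

```text
[ 0.1503  0.4699 -0.0229  0.2222 -0.0122  0.0764  0.2997  0.0638  0.0707]
[ 0.   -0.    0.    0.   -0.    0.   -0.    0.   -0.   -0.04  0.05 -0.01
 -0.04 -0.    0.    0.01  0.02  0.02]
[0.1677 0.4876 0.0262 0.1755 0.0806 0.3146 0.1965] [ -3.06   2.98   9.56   1.57  -5.93 -16.24   3.3   -3.57   6.68]
```

Call:
play_rows:
  motion: "-0.1 0 -0.1 0 0 -0.04; -0.2 0 -0.2 0 0.05 -0.08; -0.3 -0.1 -0.3 0 0.1 -0.12; -0.3 -0.15 -0.3 0.05 0.15 -0.12; -0.3 -0.15 -0.3 0.05 0.15 -0.12"

```text
time_s: 3.07
ee_pos: [0.5355, 0.2225, 0.3864]
tcp_rot: [0.227, -0.038, 0.973, 0.0]
force: [0.7, -0.6, 0.3]
gripper_width: 1.0
gripper_force: 0.0
```

```bash
python3 kin.py; python3 p.py .5 .24 .33 15 65
```

```text
[ 0.2227  0.4964  0.0179  0.3293 -0.0342  0.0772  0.3384 -0.025   0.0366]
[-0.32  0.9  -0.12  1.44 -1.21  0.01 -1.31  0.95  0.11 -0.17 -0.57 -0.01
 -0.01  0.06  0.01 -0.01 -0.01  0.    0.03 -0.01  0.01] [ 0.33  0.13  1.46 -0.14  1.12 -1.28] [0.5354959  0.22247289 0.38644215]
t 3.07 ROW 0.146 0.081 0.166 -0.095 -0.430 -0.078 min rows 5.6
now grasp pt [0.5271 0.2221 0.4035] z [ 0.442  0.018 -0.897] F [ 0.67 -0.61  0.32] j [ 0.33  0.13  1.46 -0.14  1.12 -1.28] g 1.0 0.0
```

```bash
cat > ik.py <<'E'
from kin import *
from p import rot
x,_=fit()
LO=np.array([-2.53,-.77,.04,-1,.28,-3.11]);HI=np.array([2.53,2.02,2.7,4.14,2.66,3.11])
def ik(gp,yaw,tilt,N=60):
    R1=rot(yaw,tilt);p=np.array(gp)+R1[:,2]*.019;rng=np.random.default_rng(0);S=[]
    for _ in range(N):
        def f(q):
            a,b,_=fk(q,x);return np.r_[a-p,.3*(R.from_matrix(R1).inv()*b).as_rotvec()]
        s=least_squares(f,rng.uniform(LO,HI),bounds=(LO,HI))
        if s.cost<1e-7 and not any(np.allclose(s.x,t,atol=.02) for t in S): S.append(s.x)
    return S
if __name__=='__main__':
    for nm,gp,off in(('grasp',[.639,.272,.13],0),('hook',[.599,-.298,.23],-7.4)):
        for a in(0,12,22):
            for t in(60,70,80):
                for q in ik(gp,a+off,t,25): print(nm,a,t,q.round(2),'wrist',fk(q,x)[2][1].round(2))
E
python3 - <<'E'
from kin import *
g=lambda k:np.concatenate([fk(q,np.r_[k[:9]])[0]+k[9]*np.array([-np.sin(q[0]),np.cos(q[0]),0])-np.array(p) for q,p in D]+[.0003*(k-np.r_[k0,0])])
s=least_squares(g,np.r_[k0,0]);print(s.x.round(4),(s.fun[:12]*1e3).round(2))
E
timeout 500 python3 ik.py
```

```text
[ 0.2229  0.5062  0.0465  0.3796 -0.      0.      0.3181 -0.      0.
  0.0764] [-0.  0.  0.  0. -0.  0. -0.  0. -0. -0. -0. -0.]
grasp 0 80 [0.78 0.78 1.93 4.03 1.1  1.23] wrist [0.33 0.33 0.24]
grasp 12 60 [0.6  0.59 1.87 3.97 0.46 1.  ] wrist [0.39 0.27 0.35]
grasp 12 70 [0.67 0.66 2.   3.76 0.81 1.28] wrist [0.35 0.28 0.29]
grasp 12 80 [0.71 0.78 2.07 3.69 1.14 1.42] wrist [0.32 0.28 0.23]
grasp 22 60 [0.56 0.59 1.96 3.49 0.47 1.35] wrist [0.38 0.24 0.33]
grasp 22 70 [0.59 0.67 2.09 3.4  0.85 1.47] wrist [0.35 0.23 0.28]
grasp 22 80 [0.61 0.78 2.17 3.38 1.21 1.53] wrist [0.33 0.23 0.22]
hook 0 60 [-0.49  0.4   2.12  2.45  0.5   2.02] wrist [ 0.33 -0.18  0.39]
hook 0 70 [-0.51  0.45  2.2   2.62  0.78  1.82] wrist [ 0.32 -0.18  0.35]
hook 0 80 [-0.53  0.55  2.28  2.7   1.11  1.71] wrist [ 0.3  -0.18  0.31]
hook 12 60 [-0.66  0.44  2.11  1.97  0.69  2.21] wrist [ 0.31 -0.24  0.37]
hook 12 70 [-0.68  0.5   2.17  2.18  0.91  1.98] wrist [ 0.29 -0.24  0.34]
hook 12 80 [-0.71  0.58  2.23  2.28  1.17  1.82] wrist [ 0.28 -0.24  0.3 ]
hook 22 60 [-0.78  0.49  2.03  1.66  0.84  2.31] wrist [ 0.3  -0.29  0.37]
hook 22 70 [-0.8   0.55  2.09  1.86  1.02  2.09] wrist [ 0.28 -0.29  0.33]
hook 22 80 [-0.82  0.63  2.13  1.97  1.23  1.93] wrist [ 0.27 -0.3   0.29]
```

```bash
sed -i 's/a1,e1=k/a1,e1,b1=k/; s/A.apply(\[a1,0,h\])/A.apply([a1,b1,h])/; s/k0=np.array.*/k0=np.array([.2229,.5062,.0465,.3796,0,0,.3181,0,0,.0764])/' kin.py
cat > path.py <<'E'
from ik import *
def rows(Q,per=10):
    """joint waypoints -> rows relative to the pose at each call's start"""
    P=[fk(q,x)[:2] for q in Q]
    s=arm.read_state();w=s['tcp_rot'];a=(s['ee_pos'],R.from_quat([*w[1:],w[0]]))
    for i in range(0,len(P),per):
        out=[]
        for p,r in P[i:i+per]: out.append(' '.join(f'{v:.3f}' for v in [*(a[1].inv().apply(p-a[0])/.3),*((a[1].inv()*r).as_rotvec()/(np.pi/2))]))
        print('CALL',' ; '.join(out).replace(' ; ','; ')); a=P[min(i+per,len(P))-1]
E
python3 - <<'E'
from path import *
x,f=fit();print(x.round(4),abs(f).max())
q0=arm.read_state()['joint_pos']
z=rot(15,70)[:,2]; 
g=np.array([.639,.272,.13])
G=ik(g,15,70,25);P=ik(g-.12*z,15,70,25)
print([q.round(2) for q in G],[q.round(2) for q in P]); print([q.round(2) for q in ik([.599,-.298,.25],7.6,70,25)])
q1=P[0]
# via: keep q5 large through the swing
mid=(q0+q1)/2; mid[1]=0.0;mid[4]=.9;
from scipy.interpolate import CubicSpline
cs=CubicSpline([0,.5,1],[q0,mid,q1],bc_type='clamped')
n=24;Q=[cs(t) for t in np.linspace(0,1,n+1)[1:]]
prev=q0;mr=0
for i,q in enumerate(Q):
    a=fk(prev,x);b=fk(q,x); ang=np.degrees((a[1].inv()*b[1]).magnitude())
    print(i,q.round(2),b[0].round(3),'z',b[1].as_matrix()[:,2].round(2),round(ang,1),round(np.linalg.norm(b[0]-a[0])*1e3), (abs(q-prev)*12).max().round(2)); prev=q
E
```

```text
[ 0.2229  0.5062  0.0465  0.3796  0.     -0.      0.3181  0.     -0.
  0.0764] 1.5563514060845662e-08
[array([0.31, 0.71, 2.1 , 3.2 , 0.89, 1.55])] [array([0.33, 0.55, 2.38, 3.22, 1.01, 1.55])]
[array([-0.97,  0.5 ,  1.92,  1.68,  1.01,  2.35])]
0 [ 0.33  0.12  1.46 -0.12  1.11 -1.27] [0.533 0.227 0.387] z [ 0.44  0.03 -0.9 ] 1.5 5 0.2
1 [ 0.33  0.11  1.48 -0.08  1.1  -1.23] [0.525 0.239 0.387] z [ 0.43  0.08 -0.9 ] 4.4 15 0.59
2 [ 0.33  0.09  1.5   0.    1.09 -1.16] [0.512 0.258 0.387] z [ 0.42  0.15 -0.89] 7.1 23 0.94
3 [ 0.33  0.07  1.53  0.11  1.07 -1.07] [0.495 0.283 0.389] z [ 0.4   0.24 -0.88] 9.5 30 1.25
4 [ 0.33  0.05  1.56  0.24  1.04 -0.96] [0.476 0.312 0.394] z [ 0.38  0.34 -0.86] 11.8 36 1.53
5 [ 0.33  0.03  1.6   0.38  1.02 -0.84] [0.454 0.344 0.401] z [ 0.35  0.46 -0.82] 13.8 39 1.78
6 [ 0.33  0.    1.65  0.55  0.99 -0.7 ] [0.432 0.377 0.412] z [ 0.32  0.57 -0.76] 15.6 41 1.99
7 [ 0.33 -0.01  1.7   0.73  0.97 -0.55] [0.412 0.408 0.426] z [ 0.29  0.68 -0.67] 17.3 39 2.17
8 [ 0.33 -0.02  1.75  0.92  0.94 -0.39] [0.396 0.434 0.442] z [ 0.27  0.77 -0.57] 18.8 35 2.31
9 [ 0
[... 647 characters left out ...]
25 2.19 2.53 0.93 0.97] [0.511 0.412 0.382] z [ 0.69  0.72 -0.03] 19.6 53 2.17
17 [0.33 0.32 2.23 2.69 0.94 1.11] [0.532 0.382 0.339] z [ 0.77  0.64 -0.08] 17.7 57 1.99
18 [0.33 0.38 2.27 2.84 0.96 1.24] [0.545 0.35  0.294] z [ 0.83  0.54 -0.14] 15.6 57 1.78
19 [0.33 0.43 2.31 2.97 0.97 1.34] [0.552 0.319 0.252] z [ 0.87  0.45 -0.2 ] 13.2 53 1.53
20 [0.33 0.48 2.34 3.08 0.99 1.43] [0.553 0.29  0.216] z [ 0.89  0.37 -0.26] 10.6 46 1.25
21 [0.33 0.52 2.36 3.15 1.   1.5 ] [0.551 0.268 0.188] z [ 0.9  0.3 -0.3] 7.8 36 0.94
22 [0.33 0.54 2.37 3.2  1.01 1.54] [0.548 0.253 0.171] z [ 0.91  0.26 -0.33] 4.9 23 0.59
23 [0.33 0.55 2.38 3.22 1.01 1.55] [0.547 0.247 0.165] z [ 0.91  0.24 -0.34] 1.7 8 0.2
```

```bash
sed -i 's/return np.c_\[np.cross(Y,z),Y,z\]/return np.c_[-np.cross(Y,z),-Y,z]/' p.py
python3 - <<'E'
from path import *
q0=arm.read_state()['joint_pos']
z=rot(15,70)[:,2]; g=np.array([.639,.272,.13])
P=ik(g-.12*z,15,70,25);q1=P[0];print(P, ik(g,15,70,25),ik([.599,-.298,.25],7.6,70,25))
mid=(q0+q1)/2; mid[1]=0.1;mid[4]=.9;mid[2]=1.9
from scipy.interpolate import CubicSpline
cs=CubicSpline([0,.5,1],[q0,mid,q1],bc_type='clamped')
# resample so each row turns <=6.8deg and moves <=38mm, ease ends
ts=np.linspace(0,1,801);P=[fk(cs(t),x) for t in ts]
c=[0]
for a,b in zip(P,P[1:]): c.append(c[-1]+max(np.degrees((a[1].inv()*b[1]).magnitude())/6.9,np.linalg.norm(b[0]-a[0])*1e3/39))
n=int(np.ceil(c[-1]/10)*10);print(c[-1],n)
Q=[cs(np.interp(k*c[-1]/n,c,ts)) for k in range(1,n+1)]
prev=q0
for i,q in enumerate(Q):
    b=fk(q,x)
    if i%3==2: print(i,q.round(2),b[0].round(3),'z',b[1].as_matrix()[:,2].round(2),(abs(q-prev)*12).max().round(2)) 
    prev=q
rows(Q)
E
```

```text
[array([ 0.33232246,  0.55103339,  2.37723996,  3.21991364,  1.0089956 ,
       -1.58842429])] [array([ 0.31302452,  0.71180562,  2.0961357 ,  3.20362094,  0.88859933,
       -1.59240182])] [array([-0.97340566,  0.49694629,  1.92247865,  1.67747302,  1.00624204,
       -0.79618768])]
28.599162229201166 30
2 [ 0.33  0.09  1.55  0.22  1.05 -1.32] [0.486 0.311 0.376] z [ 0.36  0.32 -0.88] 1.44
5 [ 0.33  0.06  1.64  0.58  0.99 -1.35] [0.443 0.387 0.385] z [ 0.28  0.58 -0.77] 1.45
8 [ 0.33  0.06  1.74  0.94  0.94 -1.38] [0.415 0.444 0.407] z [ 0.23  0.77 -0.6 ] 1.44
11 [ 0.33  0.08  1.83  1.29  0.91 -1.41] [0.408 0.477 0.428] z [ 0.23  0.88 -0.41] 1.41
14 [ 0.33  0.11  1.93  1.64  0.9  -1.44] [0.423 0.489 0.438] z [ 0.29  0.93 -0.23] 1.37
17 [ 0.33  0.17  2.02  1.98  0.9  -1.48] [0.455 0.48  0.426] z [ 0.41  0.9  -0.11] 1.34
20 [ 0.33  0.25  2.11  2.31  0.91 -1.51] [0.497 0.449 0.388] z [ 0.57  0.82 -0.06] 1.32
23 [ 0.33  0.35  2.21  2.64  0.94 -1.54] [0.535 0.397 0.325] z [ 0.74  0.67 -0.1 ] 1.3
26 [ 0.33  0.45  2.3   2.95  0.97 -1.56] [0.554 0.325 0.244] z [ 0.86  0.46 -0.21] 1.19
29 [ 
[... 580 characters left out ...]
32 0.030 0.172; 0.020 0.116 0.046 -0.171 0.037 0.233; -0.001 0.126 0.053 -0.209 0.041 0.296; -0.031 0.128 0.060 -0.244 0.043 0.360; -0.070 0.120 0.067 -0.277 0.042 0.425; -0.116 0.101 0.073 -0.310 0.037 0.491; -0.168 0.072 0.079 -0.341 0.029 0.556; -0.226 0.031 0.083 -0.371 0.016 0.622
CALL -0.077 0.024 -0.008 -0.039 -0.017 0.060; -0.165 0.046 -0.023 -0.079 -0.038 0.117; -0.262 0.063 -0.045 -0.120 -0.062 0.172; -0.367 0.075 -0.077 -0.163 -0.090 0.225; -0.478 0.082 -0.118 -0.207 -0.121 0.274; -0.591 0.081 -0.169 -0.251 -0.155 0.319; -0.700 0.074 -0.227 -0.294 -0.189 0.357; -0.805 0.062 -0.291 -0.337 -0.226 0.391; -0.905 0.044 -0.363 -0.378 -0.263 0.420; -0.999 0.021 -0.440 -0.419 -0.301 0.444
```

Call:
play_rows:
  motion: "0.050 0.104 -0.006 -0.067 0.012 0.027; 0.097 0.207 -0.018 -0.132 0.026 0.056; 0.140 0.306 -0.037 -0.196 0.042 0.088; 0.178 0.400 -0.061 -0.258 0.059 0.123; 0.211 0.488 -0.090 -0.318 0.078 0.160; 0.236 0.569 -0.122 -0.376 0.097 0.201; 0.256 0.643 -0.157 -0.431 0.118 0.245; 0.268 0.707 -0.191 -0.483 0.139 0.291; 0.274 0.763 -0.224 -0.532 0.161 0.340; 0.273 0.810 -0.253 -0.578 0.184 0.393"

```text
time_s: 3.9
ee_pos: [0.4088, 0.4597, 0.4106]
tcp_rot: [0.039, 0.156, 0.861, 0.482]
force: [-0.6, -0.1, -0.5]
gripper_width: 1.0
gripper_force: 0.0
```

Call:
play_rows:
  motion: "0.021 0.037 0.016 -0.046 0.012 0.055; 0.031 0.070 0.028 -0.090 0.022 0.113; 0.031 0.097 0.038 -0.132 0.030 0.172; 0.020 0.116 0.046 -0.171 0.037 0.233; -0.001 0.126 0.053 -0.209 0.041 0.296; -0.031 0.128 0.060 -0.244 0.043 0.360; -0.070 0.120 0.067 -0.277 0.042 0.425; -0.116 0.101 0.073 -0.310 0.037 0.491; -0.168 0.072 0.079 -0.341 0.029 0.556; -0.226 0.031 0.083 -0.371 0.016 0.622"

```text
time_s: 4.73
ee_pos: [0.4821, 0.4626, 0.3991]
tcp_rot: [-0.156, 0.514, 0.521, 0.664]
force: [0.6, 0.9, 0.2]
gripper_width: 1.002
gripper_force: 0.0
```

```bash
python3 p.py .53 .243 .171 15 70
```

```text
t 4.73 ROW -0.987 0.039 -0.442 -0.418 -0.300 0.439 min rows 8.5
now grasp pt [0.4722 0.4464 0.4004] z [ 0.52   0.851 -0.07 ] F [0.59 0.85 0.23] j [ 0.34  0.23  2.09  2.22  0.91 -1.51] g 1.002 0.0
```

Tracking the plan exactly.

Call:
play_rows:
  motion: "-0.077 0.024 -0.008 -0.039 -0.017 0.060; -0.165 0.046 -0.023 -0.079 -0.038 0.117; -0.262 0.063 -0.045 -0.120 -0.062 0.172; -0.367 0.075 -0.077 -0.163 -0.090 0.225; -0.478 0.082 -0.118 -0.207 -0.121 0.274; -0.591 0.081 -0.169 -0.251 -0.155 0.319; -0.700 0.074 -0.227 -0.294 -0.189 0.357; -0.805 0.062 -0.291 -0.337 -0.226 0.391; -0.905 0.044 -0.363 -0.378 -0.263 0.420; -0.99 0.025 -0.440 -0.419 -0.301 0.442"

```text
time_s: 5.57
ee_pos: [0.5457, 0.2477, 0.1611]
tcp_rot: [-0.073, 0.813, 0.105, 0.568]
force: [0.3, 1.3, -0.0]
gripper_width: 0.999
gripper_force: 0.0
```

```bash
python3 - <<'E'
from h import *
c=cam('wrist'); 
for l in ['grip','loop','basket']: print(l,[(round(m['conf'],2),np.round(m['bbox'],1).tolist()) for m in arm.masks_of('wrist',l)[:3]])
print('pred grip',proj(c,[.639,.272,.13]),'loop',proj(c,[.639,.272,.1875]))
cv2.imwrite('pics/w1.png',c['color'][:,:,::-1])
E
python3 p.py .639 .272 .131 15 70
```

```text
grip [(0.56, [277.4, 252.9, 147.2, 238.5])]
loop [(0.93, [277.9, 252.6, 148.7, 235.4])]
basket [(0.82, [280.6, 250.1, 146.1, 239.8])]
pred grip [282.98591829 209.06594986] loop [282.89952675 136.17622584]
t 5.77 ROW 0.009 0.009 0.399 -0.001 -0.000 0.002 min rows 2.9
now grasp pt [0.5287 0.245  0.1693] z [ 0.908  0.245 -0.341] F [0.26 0.23 0.07] j [ 0.34  0.56  2.38  3.23  1.02 -1.59] g 0.998 0.0
```

View pics/w1.png

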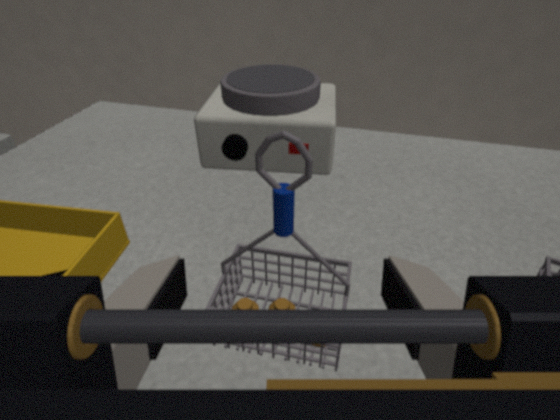

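Call:
play_rows:
  motion: "0 0 0.05 0 0 0; 0.002 0.002 0.12 0 0 0; 0.004 0.004 0.19 0 0 0; 0.006 0.006 0.26 0 0 0; 0.008 0.008 0.32 0 0 0; 0.009 0.009 0.36 0 0 0; 0.009 0.009 0.385 0 0 0; 0.009 0.009 0.397 0 0 0; 0.009 0.009 0.399 0 0 0; 0.009 0.009 0.399 0 0 0"

```text
time_s: 6.6
ee_pos: [0.6554, 0.2752, 0.124]
tcp_rot: [-0.074, 0.812, 0.108, 0.568]
force: [-0.7, 0.5, 0.3]
gripper_width: 0.998
gripper_force: 0.0
```

```bash
python3 - <<'E'
from h import *
c=cam('wrist'); print('pred grip',proj(c,[.639,.272,.13]))
cv2.imwrite('pics/w2.png',c['color'][:,:,::-1])
E
python3 p.py .639 .272 .131 15 70
```

```text
pred grip [279.61789129 298.37157567]
t 6.65 ROW 0.003 -0.004 0.004 0.000 0.001 0.001 min rows 0.0
now grasp pt [0.638  0.2705 0.1305] z [ 0.907  0.243 -0.343] F [-0.19 -0.25  0.25] j [ 0.31  0.71  2.1   3.2   0.89 -1.59] g 1.0 0.0
```

View pics/w2.png

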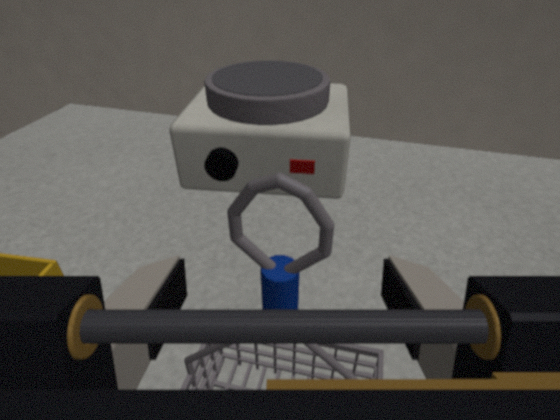

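Call:
play_rows:
  motion: "0 0 0 0 0 0; 0 0 0 0 0 0; 0 0 0 0 0 0; 0 0 0 0 0 0; 0 0 0 0 0 0; 0 0 0 0 0 0; 0 0 0 0 0 0; 0 0 0 0 0 0; 0 0 0 0 0 0; 0 0 0 0 0 0"
  gripper: 1
  squeeze: 30

```text
time_s: 7.48
ee_pos: [0.6557, 0.2749, 0.1235]
tcp_rot: [-0.074, 0.813, 0.107, 0.568]
force: [-0.4, -0.6, -0.5]
gripper_width: 0.323
gripper_force: 0.0
```

```bash
python3 p.py .638 .2705 .22 15 70; python3 - <<'E'
from h import *
from p import *
R0=rot(15,70); print((R0.T@np.array([0,0,.09])/.3).round(3))
E
```

```text
t 7.48 ROW 0.281 -0.000 -0.104 0.001 0.001 0.001 min rows 2.2
now grasp pt [0.6384 0.2703 0.1301] z [ 0.907  0.242 -0.344] F [-0.43 -0.56 -0.54] j [ 0.31  0.71  2.1   3.2   0.89 -1.59] g 0.323 0.0
[ 0.282  0.    -0.103]
```

Fingers still closing; continue, then a slow lift.

Call:
play_rows:
  motion: "0 0 0 0 0 0; 0 0 0 0 0 0; 0 0 0 0 0 0; 0 0 0 0 0 0; 0 0 0 0 0 0; 0 0 0 0 0 0"

```text
time_s: 7.98
ee_pos: [0.6555, 0.275, 0.1234]
tcp_rot: [-0.074, 0.813, 0.108, 0.568]
force: [-0.7, 1.9, -2.3]
gripper_width: 0.165
gripper_force: 30.0
```

Call:
play_rows:
  motion: "0.005 0 -0.002 0 0 0; 0.015 0 -0.0055 0 0 0; 0.03 0 -0.011 0 0 0; 0.05 0 -0.018 0 0 0; 0.075 0 -0.027 0 0 0; 0.1 0 -0.037 0 0 0; 0.125 0 -0.046 0 0 0; 0.145 0 -0.053 0 0 0; 0.155 0 -0.057 0 0 0; 0.16 0 -0.059 0 0 0"

```text
time_s: 8.82
ee_pos: [0.6556, 0.2751, 0.176]
tcp_rot: [-0.074, 0.812, 0.107, 0.569]
force: [-0.7, -0.0, -4.2]
gripper_width: 0.164
gripper_force: 30.0
```

```bash
python3 p.py .638 .2705 .22 15 70;python3 - <<'E'
from h import *
c=cam('wrist'); cv2.imwrite('pics/w3.png',c['color'][:,:,::-1])
E
```

```text
t 8.82 ROW 0.117 -0.000 -0.044 0.001 0.000 0.001 min rows 0.9
now grasp pt [0.6384 0.2705 0.1825] z [ 0.908  0.242 -0.342] F [-0.7  -0.   -4.17] j [ 0.31  0.59  2.09  3.21  0.75 -1.61] g 0.164 30.0
```

View pics/w3.png

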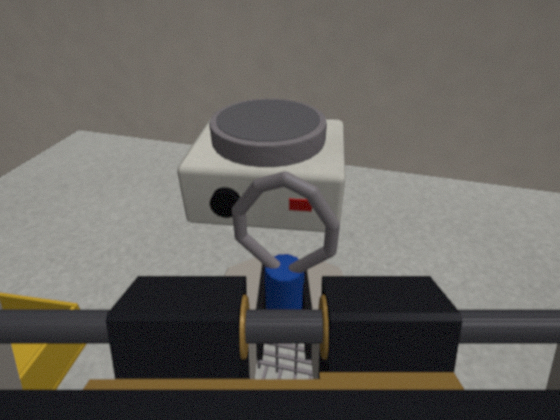

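```bash
cat > tr.py <<'E'
from path import *
from scipy.interpolate import CubicSpline
def track(W,Y,tilt,n,q0,dt=None):
    """Cartesian waypoints (grasp pt), yaws -> joint path checked; prints rows"""
    W=np.array(W);L=np.r_[0,np.cumsum(np.linalg.norm(np.diff(W,axis=0),axis=1))];L/=L[-1]
    cs=CubicSpline(L,np.c_[W,Y]) if len(W)>2 else (lambda s:(1-s)*np.r_[W[0],Y[0]]+s*np.r_[W[1],Y[1]])
    Q=[];q=q0;md=0
    for k in range(1,n+1):
        t=k/n;s=t**3*(10-15*t+6*t*t);v=cs(s);R1=rot(v[3],tilt);p=v[:3]+R1[:,2]*.019
        r=least_squares(lambda q:np.r_[fk(q,x)[0]-p,.3*(R.from_matrix(R1).inv()*fk(q,x)[1]).as_rotvec()],q,bounds=(LO,HI))
        md=max(md,(abs(r.x-q)*12).max());assert r.cost<1e-9,(k,r.cost,r.x)
        q=r.x;Q.append(q)
        if k%10==0: print(v.round(3),q.round(2))
    print('max joint speed',md);rows(Q);return Q
E
python3 - <<'E'
from tr import *
q0=arm.read_state()['joint_pos']
track([[.6384,.2705,.1825],[.60,.22,.225],[.55,.1,.237],[.544,-.1,.2365],[.544,-.291,.2345]],[15,14.5,13,10,7.6],70,50,q0)
E
```

```text
[ 0.621  0.25   0.207 14.816] [ 0.28  0.51  2.14  3.17  0.73 -1.58]
[ 0.554  0.117  0.237 13.23 ] [-0.09  0.32  2.39  2.73  0.82 -1.39]
[ 0.544 -0.101  0.237  9.982] [-0.76  0.34  2.34  2.    0.98 -1.13]
[ 0.548 -0.257  0.235  7.94 ] [-1.02  0.45  2.1   1.71  1.06 -0.94]
[ 0.544 -0.291  0.234  7.6  ] [-1.07  0.48  2.04  1.66  1.08 -0.91]
max joint speed 1.0140885324868165
CALL 0.001 -0.000 -0.000 0.001 0.000 0.001; 0.002 0.000 -0.001 0.001 0.000 0.001; 0.003 0.001 -0.003 0.001 0.000 0.001; 0.006 0.003 -0.008 0.001 0.000 0.001; 0.010 0.006 -0.015 0.000 0.000 0.001; 0.016 0.011 -0.025 0.000 0.000 0.001; 0.024 0.017 -0.038 0.000 0.000 0.001; 0.032 0.026 -0.054 -0.000 0.000 0.001; 0.042 0.036 -0.074 -0.001 0.000 0.002; 0.051 0.050 -0.097 -0.001 0.000 0.002
CALL 0.009 0.017 -0.027 -0.001 0.000 0.000; 0.017 0.038 -0.056 -0.002 0.000 0.001; 0.023 0.063 -0.088 -0.003 -0.000 0.001; 0.026 0.093 -0.123 -0.004 -0.000 0.001; 0.027 0.128 -0.159 -0.005 -0.000 0.002; 0.024 0.167 -0.196 -0.007 -0.000 0.003; 0.017 0.212 -0.234 -0.009 -0.000 0.003; 0.008 0.262 -0.271 -0.011 -0.000 0.004; -0.004 0.316 -
[... 590 characters left out ...]
0.000 0.003; -0.010 0.254 -0.026 -0.011 0.000 0.004; -0.013 0.309 -0.033 -0.014 0.000 0.005; -0.016 0.359 -0.040 -0.016 0.000 0.006; -0.019 0.405 -0.048 -0.017 0.000 0.006; -0.023 0.446 -0.055 -0.019 0.000 0.007; -0.026 0.483 -0.063 -0.020 0.000 0.007; -0.030 0.515 -0.070 -0.021 0.000 0.008
CALL -0.003 0.028 -0.006 -0.001 0.000 0.000; -0.005 0.051 -0.011 -0.002 0.000 0.001; -0.007 0.070 -0.016 -0.002 0.000 0.001; -0.009 0.084 -0.020 -0.003 0.000 0.001; -0.011 0.095 -0.022 -0.003 -0.000 0.001; -0.012 0.103 -0.025 -0.003 -0.000 0.001; -0.012 0.108 -0.026 -0.003 -0.000 0.001; -0.013 0.111 -0.027 -0.004 -0.000 0.001; -0.013 0.112 -0.027 -0.004 0.000 0.001; -0.013 0.112 -0.027 -0.004 -0.000 0.001
```

Call:
play_rows:
  motion: "0.001 0 0 0 0 0; 0.002 0 -0.001 0 0 0; 0.003 0.001 -0.003 0 0 0; 0.006 0.003 -0.008 0 0 0; 0.010 0.006 -0.015 0 0 0; 0.016 0.011 -0.025 0 0 0; 0.024 0.017 -0.038 0 0 0.001; 0.032 0.026 -0.054 0 0 0.001; 0.042 0.036 -0.074 -0.001 0 0.001; 0.051 0.050 -0.097 -0.001 0 0.001"

```text
time_s: 9.7
ee_pos: [0.6377, 0.2545, 0.1998]
tcp_rot: [-0.074, 0.813, 0.106, 0.568]
force: [-0.3, 0.0, -3.7]
gripper_width: 0.164
gripper_force: 30.0
```

Call:
play_rows:
  motion: "0.009 0.017 -0.027 -0.001 0 0; 0.017 0.038 -0.056 -0.002 0 0.001; 0.023 0.063 -0.088 -0.003 0 0.001; 0.026 0.093 -0.123 -0.004 0 0.001; 0.027 0.128 -0.159 -0.005 0 0.002; 0.024 0.167 -0.196 -0.007 0 0.003; 0.017 0.212 -0.234 -0.009 0 0.003; 0.008 0.262 -0.271 -0.011 0 0.004; -0.004 0.316 -0.308 -0.014 0 0.005; -0.017 0.375 -0.343 -0.017 0 0.006"

```text
time_s: 10.53
ee_pos: [0.5707, 0.1203, 0.2306]
tcp_rot: [-0.066, 0.814, 0.095, 0.569]
force: [-0.3, -0.8, -4.0]
gripper_width: 0.166
gripper_force: 30.0
```

Call:
play_rows:
  motion: "-0.012 0.063 -0.031 -0.003 0 0.001; -0.023 0.130 -0.058 -0.006 0 0.002; -0.033 0.199 -0.083 -0.009 0 0.003; -0.041 0.270 -0.104 -0.013 0 0.005; -0.048 0.342 -0.123 -0.016 0 0.006; -0.054 0.415 -0.139 -0.020 0 0.007; -0.059 0.489 -0.153 -0.024 0 0.009; -0.063 0.561 -0.166 -0.027 0 0.010; -0.067 0.633 -0.177 -0.031 0 0.011; -0.071 0.703 -0.187 -0.034 0 0.012"

```text
time_s: 11.37
ee_pos: [0.561, -0.0994, 0.23]
tcp_rot: [-0.048, 0.816, 0.072, 0.571]
force: [0.7, 1.1, -4.0]
gripper_width: 0.163
gripper_force: 30.0
```

Call:
play_rows:
  motion: "-0.002 0.068 -0.006 -0.003 0 0.001; -0.005 0.134 -0.012 -0.006 0 0.002; -0.007 0.196 -0.019 -0.009 0 0.003; -0.010 0.254 -0.026 -0.011 0 0.004; -0.013 0.309 -0.033 -0.014 0 0.005; -0.016 0.359 -0.040 -0.016 0 0.006; -0.019 0.405 -0.048 -0.017 0 0.006; -0.023 0.446 -0.055 -0.019 0 0.007; -0.026 0.483 -0.063 -0.020 0 0.007; -0.030 0.515 -0.070 -0.021 0 0.008"

```text
time_s: 12.2
ee_pos: [0.5657, -0.2551, 0.2288]
tcp_rot: [-0.039, 0.818, 0.058, 0.572]
force: [0.7, -0.3, -4.4]
gripper_width: 0.163
gripper_force: 30.0
```

Call:
play_rows:
  motion: "-0.003 0.028 -0.006 -0.001 0 0; -0.005 0.051 -0.011 -0.002 0 0.001; -0.007 0.070 -0.016 -0.002 0 0.001; -0.009 0.084 -0.020 -0.003 0 0.001; -0.011 0.095 -0.022 -0.003 0 0.001; -0.012 0.103 -0.025 -0.003 0 0.001; -0.012 0.108 -0.026 -0.003 0 0.001; -0.013 0.111 -0.027 -0.004 0 0.001; -0.013 0.112 -0.027 -0.004 0 0.001; -0.013 0.112 -0.027 -0.004 0 0.001"

```text
time_s: 13.03
ee_pos: [0.5619, -0.2885, 0.2276]
tcp_rot: [-0.037, 0.818, 0.055, 0.572]
force: [0.2, -1.0, -4.2]
gripper_width: 0.161
gripper_force: 30.0
```

```bash
python3 p.py .544 -.291 .2345 7.6 70; python3 - <<'E'
from h import *
W=cam('wrist');S=cam('scene'); h=[.599,-.298,.27]
for n,c in(('wrist',W),('scene',S)):
    print(n,'saddle pred',proj(c,h).round(1),'loop pred',proj(c,[.544,-.291,.292]).round(1),[(l,[(round(m['conf'],2),np.round(m['bbox'],1).tolist()) for m in arm.masks_of(n,l)[:2]]) for l in('scale_hook','loop')])
a=W['color'][:,:,::-1]; b=cv2.resize(S['color'][40:200,100:260,::-1],(420,420),interpolation=cv2.INTER_CUBIC)
cv2.imwrite('pics/w4.png',cv2.resize(np.hstack([a[:,80:460],b]),(800,420)))
E
```

```text
t 13.03 ROW 0.001 0.000 -0.001 0.000 0.001 0.001 min rows 0.0
now grasp pt [ 0.5442 -0.2909  0.2341] z [ 0.931  0.124 -0.343] F [ 0.23 -0.95 -4.19] j [-1.07  0.48  2.04  1.66  1.08 -0.91] g 0.161 30.0
wrist saddle pred [312.6 161.8] loop pred [282.6 184. ] [('scale_hook', [(0.78, [319.2, 87.9, 38.5, 174.2])]), ('loop', [(0.88, [285.9, 277.6, 111.5, 206.1])])]
scene saddle pred [191.6 109.7] loop pred [209.4  98.5] [('scale_hook', [(0.37, [214.2, 129.5, 35.8, 64.8]), (0.32, [272.4, 174.9, 20.7, 11.1])]), ('loop', [(0.65, [214.1, 129.8, 36.2, 63.7])])]
```

View pics/w4.png

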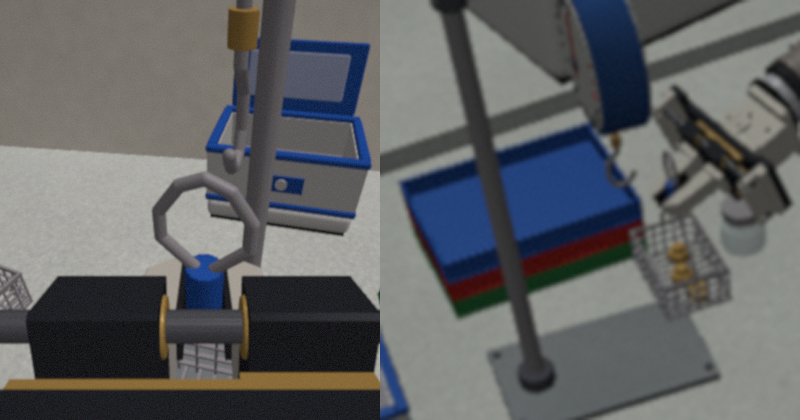

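```bash
python3 - <<'E'
from tr import *
q0=arm.read_state()['joint_pos']
track([[.5442,-.2909,.2341],[.599,-.2965,.2355]],[7.6,7.6],70,20,q0)
E
```

```text
[ 0.572 -0.294  0.235  7.6  ] [-1.02  0.5   1.99  1.68  1.04 -0.88]
[ 0.599 -0.296  0.236  7.6  ] [-0.97  0.52  1.94  1.7   1.01 -0.84]
max joint speed 0.12239529069225874
CALL -0.000 -0.000 0.000 0.000 0.001 0.001; 0.000 0.000 0.002 0.000 0.001 0.001; 0.002 0.001 0.005 0.000 0.001 0.001; 0.004 0.002 0.010 0.000 0.001 0.001; 0.007 0.004 0.017 0.000 0.001 0.001; 0.011 0.007 0.027 0.000 0.001 0.001; 0.015 0.010 0.039 0.000 0.001 0.001; 0.021 0.013 0.053 0.000 0.001 0.001; 0.027 0.017 0.068 0.000 0.001 0.001; 0.033 0.021 0.083 0.000 0.001 0.001
CALL 0.006 0.004 0.015 0.000 -0.000 -0.000; 0.012 0.008 0.030 0.000 -0.000 -0.000; 0.017 0.011 0.044 -0.000 0.000 -0.000; 0.022 0.014 0.056 -0.000 -0.000 -0.000; 0.026 0.017 0.066 -0.000 -0.000 -0.000; 0.029 0.019 0.073 -0.000 -0.000 -0.000; 0.031 0.020 0.079 -0.000 -0.000 -0.000; 0.032 0.021 0.082 -0.000 -0.000 -0.000; 0.033 0.021 0.083 -0.000 -0.000 -0.000; 0.033 0.021 0.083 -0.000 0.000 0.000
```

Call:
play_rows:
  motion: "0 0 0 0 0 0; 0 0 0.002 0 0 0; 0.002 0.001 0.005 0 0 0; 0.004 0.002 0.010 0 0 0; 0.007 0.004 0.017 0 0 0; 0.011 0.007 0.027 0 0 0; 0.015 0.010 0.039 0 0 0; 0.021 0.013 0.053 0 0 0; 0.027 0.017 0.068 0 0 0; 0.033 0.021 0.083 0 0 0"

```text
time_s: 14.17
ee_pos: [0.5898, -0.2914, 0.2284]
tcp_rot: [-0.037, 0.818, 0.055, 0.572]
force: [0.2, -0.7, -4.2]
gripper_width: 0.165
gripper_force: 30.0
```

Call:
play_rows:
  motion: "0.006 0.004 0.015 0 0 0; 0.012 0.008 0.030 0 0 0; 0.017 0.011 0.044 0 0 0; 0.022 0.014 0.056 0 0 0; 0.026 0.017 0.066 0 0 0; 0.029 0.019 0.073 0 0 0; 0.031 0.020 0.079 0 0 0; 0.032 0.021 0.082 0 0 0; 0.033 0.021 0.083 0 0 0; 0.033 0.021 0.083 0 0 0"

```text
time_s: 15.0
ee_pos: [0.6166, -0.2941, 0.2292]
tcp_rot: [-0.037, 0.818, 0.055, 0.572]
force: [0.6, -0.1, -5.4]
gripper_width: 0.167
gripper_force: 30.0
```

```bash
python3 p.py .599 -.2965 .1955 7.6 70; python3 - <<'E'
from h import *
W=cam('wrist');S=cam('scene')
for n,c in(('wrist',W),('scene',S)): print(n,'saddle',proj(c,[.599,-.298,.27]).round(1),'loop',proj(c,[.599,-.297,.291]).round(1))
a=W['color'][60:300,160:440,::-1]; b=S['color'][70:150,150:240,::-1]
cv2.imwrite('pics/w5.png',np.hstack([cv2.resize(a,(400,343)),cv2.resize(b,(386,343),interpolation=cv2.INTER_CUBIC)]))
E
```

```text
t 15.0 ROW -0.126 -0.000 0.046 0.000 0.001 0.001 min rows 1.0
now grasp pt [ 0.5989 -0.2965  0.2357] z [ 0.931  0.123 -0.343] F [ 0.64 -0.05 -5.39] j [-0.97  0.52  1.94  1.7   1.01 -0.84] g 0.167 30.0
wrist saddle [286.5 238.3] loop [283.9 190.1]
scene saddle [191.6 109.7] loop [190.9 104. ]
```

View pics/w5.png

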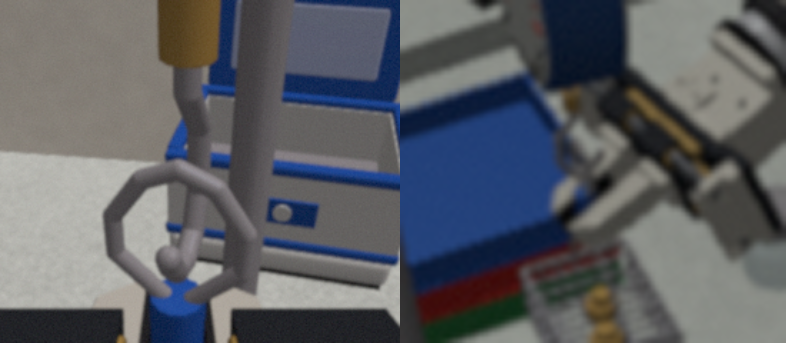

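Call:
play_rows:
  motion: "-0.003 0 0.001 0 0 0; -0.008 0 0.003 0 0 0; -0.014 0 0.005 0 0 0; -0.02 0 0.0073 0 0 0; -0.026 0 0.0095 0 0 0; -0.032 0 0.0117 0 0 0; -0.038 0 0.0139 0 0 0; -0.043 0 0.0157 0 0 0; -0.047 0 0.0172 0 0 0; -0.05 0 0.0183 0 0 0"

```text
time_s: 15.93
ee_pos: [0.6166, -0.2942, 0.213]
tcp_rot: [-0.037, 0.818, 0.055, 0.572]
force: [0.4, 0.1, -4.3]
gripper_width: 0.168
gripper_force: 30.0
```

Call:
play_rows:
  motion: "-0.003 0 0.0011 0 0 0; -0.007 0 0.0026 0 0 0; -0.011 0 0.004 0 0 0; -0.015 0 0.0055 0 0 0; -0.019 0 0.007 0 0 0; -0.023 0 0.0084 0 0 0; -0.027 0 0.0099 0 0 0; -0.031 0 0.0113 0 0 0; -0.034 0 0.0124 0 0 0; -0.036 0 0.0131 0 0 0"

```text
time_s: 16.77
ee_pos: [0.6167, -0.2942, 0.2018]
tcp_rot: [-0.037, 0.818, 0.055, 0.572]
force: [0.8, 1.0, -2.7]
gripper_width: 0.163
gripper_force: 30.0
```

```bash
python3 p.py .599 -.2965 .1955 7.6 70; python3 -c "
from bench import arm
print(arm.read_state()['ft_torque'])"
```

```text
t 16.77 ROW -0.040 -0.000 0.015 0.000 0.001 0.001 min rows 0.3
now grasp pt [ 0.599  -0.2966  0.2083] z [ 0.931  0.123 -0.343] F [ 0.83  0.96 -2.68] j [-0.97  0.57  1.95  1.75  1.02 -0.92] g 0.163 30.0
[-0.20704985  1.0899671  -0.04373836]
```

Call:
play_rows:
  motion: "-0.003 0 0.0011 0 0 0; -0.006 0 0.0022 0 0 0; -0.009 0 0.0033 0 0 0; -0.012 0 0.0044 0 0 0; -0.015 0 0.0055 0 0 0; -0.018 0 0.0066 0 0 0; -0.021 0 0.0077 0 0 0; -0.023 0 0.0084 0 0 0; -0.025 0 0.0091 0 0 0; -0.025 0 0.0091 0 0 0"

```text
time_s: 17.6
ee_pos: [0.6167, -0.2943, 0.1938]
tcp_rot: [-0.037, 0.818, 0.055, 0.572]
force: [0.5, 0.4, 0.5]
gripper_width: 0.164
gripper_force: 30.0
```

Call:
play_rows:
  motion: "-0.002 0 0.0007 0 0 0; -0.004 0 0.0015 0 0 0; -0.006 0 0.0022 0 0 0; -0.008 0 0.0029 0 0 0; -0.01 0 0.0037 0 0 0; -0.012 0 0.0044 0 0 0; -0.012 0 0.0044 0 0 0; -0.012 0 0.0044 0 0 0; -0.012 0 0.0044 0 0 0; -0.012 0 0.0044 0 0 0"

```text
time_s: 18.43
ee_pos: [0.6167, -0.2943, 0.19]
tcp_rot: [-0.037, 0.818, 0.055, 0.572]
force: [-0.5, 1.1, 0.2]
gripper_width: 0.165
gripper_force: 30.0
```

```bash
python3 p.py .599 -.2965 .1955 7.6 70; python3 - <<'E'
from h import *
F=[]
for i in range(8): cam('wrist');F.append(arm.read_state()['force'])
print(np.mean(F,0),np.std(F,0))
E
```

```text
t 18.43 ROW -0.003 -0.000 0.001 0.000 0.001 0.001 min rows 0.0
now grasp pt [ 0.599  -0.2966  0.1965] z [ 0.931  0.123 -0.343] F [-0.47  1.13  0.18] j [-0.97  0.6   1.96  1.76  1.02 -0.96] g 0.165 30.0
[ 0.01535012 -0.51484801  0.21456834] [0.42310876 0.44472536 0.44045866]
```

Call:
play_rows:
  motion: "0 0.001 0 0 0 0; 0 0.002 0 0 0 0; 0 0.004 0 0 0 0; 0 0.005 0 0 0 0; 0 0.005 0 0 0 0; 0 0.005 0 0 0 0"

```text
time_s: 19.33
ee_pos: [0.6168, -0.2958, 0.1899]
tcp_rot: [-0.037, 0.818, 0.055, 0.572]
force: [-0.8, 1.0, 0.3]
gripper_width: 0.162
gripper_force: 30.0
```

```bash
python3 - <<'E'
from h import *
F=[];M=[]
for i in range(8): c=cam('wrist');s=arm.read_state();F.append(s['force']);M.append(s['ft_torque'])
print(np.mean(F,0),np.mean(M,0),s['ee_pos'],s['time_s'])
S=cam('scene');b=S['color'][70:170,150:270,::-1]
cv2.imwrite('pics/w6.png',np.hstack([cv2.resize(c['color'][60:300,160:440,::-1],(400,343)),cv2.resize(b,(400,343),interpolation=cv2.INTER_CUBIC)]))
E
```

```text
[-0.41346544  0.22839762  0.03586655] [-0.14811696  0.66591098  0.04318235] [ 0.61680871 -0.29573842  0.189883  ] 19.7333
```

View pics/w6.png

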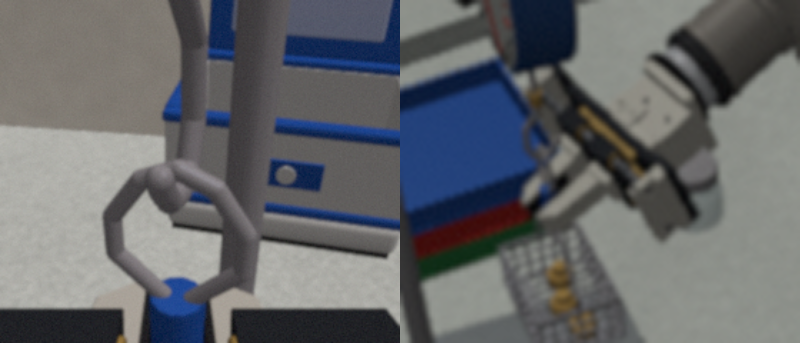

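Call:
play_rows:
  motion: "0 0 0 0 0 0; 0 0 0 0 0 0; 0 0 0 0 0 0; 0 0 0 0 0 0"
  squeeze: 12

```text
time_s: 20.12
ee_pos: [0.6168, -0.2958, 0.1899]
tcp_rot: [-0.037, 0.818, 0.055, 0.572]
force: [-0.0, -0.7, -0.3]
gripper_width: 0.169
gripper_force: 12.0
```

Call:
play_rows:
  motion: "0 0 0 0 0 0; 0 0 0 0 0 0; 0 0 0 0 0 0; 0 0 0 0 0 0; 0 0 0 0 0 0; 0 0 0 0 0 0"
  squeeze: 3

```text
time_s: 20.62
ee_pos: [0.6168, -0.2958, 0.1899]
tcp_rot: [-0.037, 0.818, 0.055, 0.572]
force: [-0.4, -0.2, -0.4]
gripper_width: 0.172
gripper_force: 3.0
```

```bash
python3 - <<'E'
from h import *
F=[];M=[]
for i in range(6): c=cam('wrist');s=arm.read_state();F.append(s['force']);M.append(s['ft_torque'])
print(np.mean(F,0),np.mean(M,0),s['ee_pos'],s['time_s'],s['gripper_width'],s['gripper_force'])
E
```

```text
[-0.03702443 -0.60328542 -0.19282324] [-0.13172616  0.69944108 -0.11397389] [ 0.61682929 -0.29573969  0.189917  ] 20.9167 0.17087856586534603 3.0011098086833954
```

Call:
play_rows:
  motion: "0 0 0 0 0 0; 0 0 0 0 0 0; 0 0 0 0 0 0; 0 0 0 0 0 0; 0 0 0 0 0 0; 0 0 0 0 0 0; 0 0 0 0 0 0; 0 0 0 0 0 0; 0 0 0 0 0 0; 0 0 0 0 0 0"
  gripper: 0.78

```text
time_s: 21.75
ee_pos: [0.6168, -0.2957, 0.1899]
tcp_rot: [-0.037, 0.818, 0.055, 0.572]
force: [0.3, 1.0, -0.4]
gripper_width: 0.224
gripper_force: 0.0
```

Call:
play_rows:
  motion: "0 0 0 0 0 0; 0 0 0 0 0 0; 0 0 0 0 0 0; 0 0 0 0 0 0; 0 0 0 0 0 0; 0 0 0 0 0 0; 0 0 0 0 0 0; 0 0 0 0 0 0; 0 0 0 0 0 0; 0 0 0 0 0 0"
  gripper: 0.3

```text
time_s: 22.58
ee_pos: [0.6168, -0.2957, 0.1899]
tcp_rot: [-0.037, 0.818, 0.055, 0.572]
force: [0.7, 0.4, 0.3]
gripper_width: 0.697
gripper_force: 0.0
```

```bash
python3 - <<'E'
from tr import *
c=cam('wrist');save(c,'w7.png');q0=arm.read_state()['joint_pos'];s=arm.read_state();print(s['time_s'],s['gripper_width'],s['force'])
z=rot(7.6,70)[:,2];g=s['ee_pos']-.019*z
track([g,g-.13*np.array([.94,.124,0])*1.05],[7.6,7.6],70,20,q0)
E
```

```text
22.6333 0.7019581178339637 [-0.89304199  0.01456005 -0.66513604]
[ 0.535 -0.307  0.196  7.6  ] [-1.11  0.57  2.05  1.67  1.11 -1.01]
[ 0.471 -0.315  0.196  7.6  ] [-1.26  0.54  2.12  1.56  1.18 -1.06]
max joint speed 0.32797762278080356
CALL -0.000 -0.000 -0.000 0.000 0.001 0.001; -0.001 -0.000 -0.003 0.000 0.001 0.001; -0.004 -0.000 -0.011 0.000 0.001 0.001; -0.009 -0.000 -0.023 0.000 0.001 0.001; -0.015 -0.000 -0.042 0.000 0.001 0.001; -0.024 -0.000 -0.066 0.000 0.001 0.001; -0.035 -0.000 -0.095 0.000 0.001 0.001; -0.047 -0.000 -0.129 0.000 0.001 0.001; -0.060 -0.000 -0.165 0.000 0.001 0.001; -0.074 -0.000 -0.203 0.000 0.001 0.001
CALL -0.014 -0.000 -0.038 0.000 -0.000 -0.000; -0.027 -0.000 -0.074 0.000 0.000 -0.000; -0.039 -0.000 -0.107 0.000 0.000 -0.000; -0.050 -0.000 -0.137 0.000 0.000 -0.000; -0.059 -0.000 -0.161 0.000 0.000 -0.000; -0.065 -0.000 -0.179 0.000 0.000 -0.000; -0.070 -0.000 -0.192 -0.000 -0.000 0.000; -0.073 -0.000 -0.199 -0.000 -0.000 0.000; -0.074 -0.000 -0.202 -0.000 -0.000 0.000; -0.074 -0.000 -0.203 0.000 0.000 -0.000
```

View pics/w7.png

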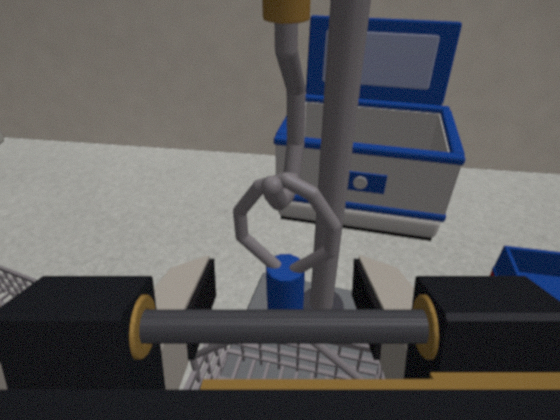

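Call:
play_rows:
  motion: "0 0 0 0 0 0; -0.001 0 -0.003 0 0 0; -0.004 0 -0.011 0 0 0; -0.009 0 -0.023 0 0 0; -0.015 0 -0.042 0 0 0; -0.024 0 -0.066 0 0 0; -0.035 0 -0.095 0 0 0; -0.047 0 -0.129 0 0 0; -0.060 0 -0.165 0 0 0; -0.074 0 -0.203 0 0 0"

```text
time_s: 23.47
ee_pos: [0.5513, -0.3045, 0.19]
tcp_rot: [-0.037, 0.818, 0.055, 0.572]
force: [1.1, -0.3, -0.3]
gripper_width: 0.7
gripper_force: 0.0
```

Call:
play_rows:
  motion: "-0.014 0 -0.038 0 0 0; -0.027 0 -0.074 0 0 0; -0.039 0 -0.107 0 0 0; -0.050 0 -0.137 0 0 0; -0.059 0 -0.161 0 0 0; -0.065 0 -0.179 0 0 0; -0.070 0 -0.192 0 0 0; -0.073 0 -0.199 0 0 0; -0.074 0 -0.202 0 0 0; -0.074 0 -0.203 0 0 0"

```text
time_s: 24.3
ee_pos: [0.4883, -0.3128, 0.19]
tcp_rot: [-0.037, 0.818, 0.055, 0.572]
force: [-0.3, 0.0, -0.4]
gripper_width: 0.697
gripper_force: 0.0
```

Call:
play_rows:
  motion: "0 0 0 0 0 0; 0 0 0 0 0 0; 0 0 0 0 0 0; 0 0 0 0 0 0; 0 0 0 0 0 0; 0 0 0 0 0 0; 0 0 0 0 0 0; 0 0 0 0 0 0; 0 0 0 0 0 0; 0 0 0 0 0 0"

```text
time_s: 25.13
ee_pos: [0.4883, -0.3129, 0.19]
tcp_rot: [-0.037, 0.818, 0.055, 0.572]
force: [-1.1, 0.0, 1.0]
gripper_width: 0.7
gripper_force: 0.0
```

```bash
python3 - <<'E'
from h import *
a=cam('wrist')
D=[]
for i in range(10):
    b=cam('wrist'); D.append(np.abs(cv2.GaussianBlur(b['color'],(5,5),0).astype(int)-cv2.GaussianBlur(a['color'],(5,5),0)).max(axis=2)[50:330,180:400])
print([(int(d.max()),int((d>25).sum())) for d in D],arm.read_state()['time_s'])
S=cam('scene')
cv2.imwrite('pics/w8.png',np.hstack([cv2.resize(b['color'][:,140:420,::-1],(400,600)),cv2.resize(S['color'][30:240,110:250,::-1],(400,600))]))
E
```

```text
[(8, 0), (7, 0), (8, 0), (6, 0), (7, 0), (8, 0), (8, 0), (7, 0), (7, 0), (8, 0)] 25.6833
```

View pics/w8.png

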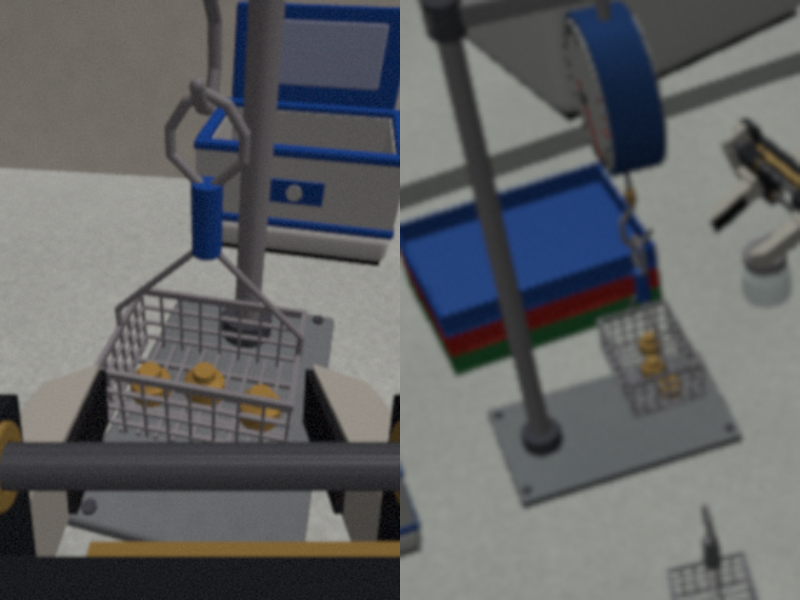

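```bash
python3 -c "
from bench import arm
print(arm.hand_in())"
```

```text
the job is handed in; nothing more can be done
None
```

The blue-gripped basket hangs still by its loop on the scale's hook with all three cups in it, the gripper is clear, and the job was handed in at about 26 s; I did not read the pointer itself, and no verdict came back.

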